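# Set four casting flasks on their sprue bases

### The arm

A 6-joint arm with a two-finger parallel gripper is mounted at the origin on the work surface. World frame = base frame: x ahead of the robot, y to its left, z up, the work surface at z = 0. Lengths are in m, angles in rad, forces in N, time in s.
With the tool pointing down it reaches from about 0.4 to 0.825 m from the base axis. Payload 7 kg.
Tool frame: the origin (TCP) lies on the centre line of the jaws, within the pads' length; the fingertips stand 19 mm ahead of it and the grasp point (between the pads) is the TCP; z points along the fingers, y is the line along which they close (so a half turn about z gives the same grasp; the last joint's range is limited). The gripper opens to 88 mm and grips with 3 to 60 N. Pads are 19 mm wide; open, the fingers measure 130 mm over their backs; the gripper's body (78 mm by 193 mm) begins 47 mm behind the grasp point.
Start: joints at [1.519, 0.359, 0.012, 0, -1.224, -0.288], TCP at [0.225, 0.636, 0.246] pointing down, gripper open.
Joint ranges: [-3.07, 3.07], [-1.43, 2.12], [-1.02, 1.25], [-3.03, 1.67], [-3.05, -0], [-3.03, 3.03]. Speed limits (rad/s): [2.39, 2.39, 3.01, 3.14, 3.14, 3.14].

### API

Orientations are given as [roll, pitch, yaw] about the fixed x, y, z axes, in that order (R = Rz(yaw) Ry(pitch) Rx(roll)).
In Python, from station import arm, imaging, models gives the robot as it stands.
- The arm moves only by the tool play_rows, never from a script. Its arguments are lists of equal length, an entry for each row: "travel": the shift along the tool's x, y, z in units of 25 mm (1.0 is 25 mm), a list of three; "twist": the turn about the tool's z in units of 0.15 rad (1.0 is 0.15 rad). A call has 1 to 8 rows; each row shifts and turns the commanded pose from where the row before left it, along the tool's axes as they then stand; what a row does not reach is not made up. A row lasts 1/8 s, in which the tool goes at most 62.5 mm and 10.7 degrees, less where a joint would pass 70% of its speed; a pose out of reach is approached as far as the arm can. A call with a number of a shift or a turn outside -1 to 1 is refused whole. A call with a gripper value outside its range is refused whole. "fingers" is the opening, from 0 (shut) to 1 (fully open), set as the call begins (left out, the last holds). The fingers move at their own pace and stop on an object; "newtons" is the grip in N (left out, the last holds). Time passes only in rows, so rows that do not move let the fingers close. It gives the time, the measured TCP pose, the force, the opening and the grip force at its end, in the units of the state.
- arm.get_state(): the state, without advancing time (a new reading comes with each control period).
- imaging.grab_frame(name): name is "scene" or "side" or "wrist"; returns a dict with "pixels" (480x640x3 uint8, red, green, blue), "fx", "fy", "cx", "cy" (pixels), "R" (3x3) and "t" (3): a world point X has camera coordinates R X + t; the wrist camera has in their place "T_tool_cam" (4x4, takes a point from camera to tool coordinates, whose origin is the TCP and whose axes are the flange's). Camera axes: x right, y down, z forward; pixel columns grow to the right and rows downward; lengths in m; the calibration is good to about 2 mm. A picture is of the moment at which its call begins: read the wrist's pose just before it. There is no depth.
- arm.job_done(): hands the job in; it is judged then, once.
Trained networks look in the newest picture that a camera, given by its name, has taken for a name from the list of things; names that differ only in an ending like _2 or _b are one class to them, and where a whole thing is asked for, a point or a joint stands for the part that bears it (a point fixed in the world has none). Each returns a list of dicts, best first, with "confidence" (0 to 1); they miss things now and then, are a little off and sometimes report something else, mostly with a low value. They report only what shows in the picture. A call takes as long as a camera call. They do not tell look-alikes from the thing itself.
- models.boxes_of(name, camera): "extent" ([centre column, centre row, width, height] in pixels, round what is visible of it).
- models.silhouettes(name, camera): "pixels" (480x640 bool, what is visible of it) and "extent" ([centre column, centre row, width, height] in pixels, round what is visible of it).
The state is a dict: "t": time; "q": joint angles; "qd": joint speeds; "joint_efforts": joint torques, N m; "eef_pos": TCP position; "ee_rot": TCP orientation; "force": force on the tool from outside, world axes, zero at the start; "moment": the same for the moment, N m; "width": finger opening in m; "gripper_force": force on a finger pad.
Only numpy, scipy, OpenCV 4.12 (cv2) and the standard library are available. Lean on these libraries where they do the work, as an engineer would, in place of code of your own. Each camera call takes 0.05 s, during which the arm holds its last target. There are 200 camera calls.

### The job

Get the casting flasks ready for investing: stand each of the four open steel tubes on the black rubber base of its own size, smallest on smallest up to largest on largest, upright and flat on the disc around its dome. Don't tip any flask over, and leave the solid round steel anvil and the little brass dapping block where they are.

Things in the scene. Friction and masses are not known exactly. Their poses are not given: they have to be found in the camera images.
- flask_28: Casting flask, smallest of four: plain steel tube open at both ends, standing upright and loose, outer diameter 28 mm, wall 2.5 mm (bore 23 mm), height 40 mm, about 50 g (varies by 30 %). Origin: centre of its lower end; z up along the tube. It looks the same at any yaw.
- flask_40: Casting flask, second smallest of four: plain steel tube open at both ends, standing upright and loose, outer diameter 40 mm, wall 2.5 mm (bore 35 mm), height 48 mm, about 85 g (varies by 30 %). Origin: centre of its lower end; z up along the tube. It looks the same at any yaw.
- flask_52: Casting flask, second largest of four: plain steel tube open at both ends, standing upright and loose, outer diameter 52 mm, wall 2.5 mm (bore 47 mm), height 56 mm, about 120 g (varies by 30 %). Origin: centre of its lower end; z up along the tube. It looks the same at any yaw.
- flask_64: Casting flask, largest of four: plain steel tube open at both ends, standing upright and loose, outer diameter 64 mm, wall 2.5 mm (bore 59 mm), height 64 mm, about 155 g (varies by 30 %). Origin: centre of its lower end; z up along the tube. It looks the same at any yaw.
- base_28: Sprue base for the 28 mm flask, smallest of four: black rubber disc of diameter 44 mm and thickness 8 mm, fast on the bench, with a tapering black dome in the middle: 7 mm across at its foot, 14 mm tall, so its tip is 22 mm above the bench. The flask stands on the disc's flat top (z = 8 mm) around the dome. Origin: centre of the disc's underside, on the bench; z up.
- base_40: Sprue base for the 40 mm flask, second smallest of four: black rubber disc of diameter 56 mm and thickness 8 mm, fast on the bench, with a tapering black dome in the middle: 19 mm across at its foot, 14 mm tall, so its tip is 22 mm above the bench. The flask stands on the disc's flat top (z = 8 mm) around the dome. Origin: centre of the disc's underside, on the bench; z up.
- base_52: Sprue base for the 52 mm flask, second largest of four: black rubber disc of diameter 68 mm and thickness 8 mm, fast on the bench, with a tapering black dome in the middle: 31 mm across at its foot, 14 mm tall, so its tip is 22 mm above the bench. The flask stands on the disc's flat top (z = 8 mm) around the dome. Origin: centre of the disc's underside, on the bench; z up.
- base_64: Sprue base for the 64 mm flask, largest of four: black rubber disc of diameter 80 mm and thickness 8 mm, fast on the bench, with a tapering black dome in the middle: 43 mm across at its foot, 14 mm tall, so its tip is 22 mm above the bench. The flask stands on the disc's flat top (z = 8 mm) around the dome. Origin: centre of the disc's underside, on the bench; z up.
- anvil: Round anvil: SOLID steel cylinder (no bore, closed flat top), diameter 45 mm, height 40 mm, about 480 g, loose. Not a flask; it is left alone. Origin: centre of its underside.
- dapping_cube: Dapping block: small solid brass cube, 30 mm on a side, with dark round hollows marked on its faces, about 200 g, loose, standing among the flasks and bases. It is left alone. Origin: centre of its underside.
Not all that is in view belongs to the job. What is shaped like the base_64 but brown or purple is not meant.

How it is judged:
By the outcome, as a careful person would: the job done as asked, in the order asked, and still so for the second after the job is handed in, with the robot touching nothing.
It also fails if it takes over 93 s, if anything falls off the work surface, if the arm or the gripper's body presses on something with over 40 N, if the wrist force passes 120 N, or if a joint passes its speed limit or range.

## Working session

There is one attempt and no reset: what is moved stays moved. The work goes in short steps, Python scripts to look and compute and a tool call to move; the robot and the scene stay as the last step left them, time stands still between calls to the robot, and variables do not carry over. Pictures are saved under pics/ and viewed, at most 14 in all, crops included, and the job is handed in when it is done.

Besides the shell and the picture viewer there is one more tool, called after "Emit:" by a JSON object that holds its "api" and its "payload". play_rows: Moves the arm, as the interface text tells. Shifts and turns lie within -1 to 1; 1 stands for 25 mm of shift or 0.15 rad of turn. Its arguments: {"type":"object","properties":{"travel":{"type":"array","items":{"type":"array","items":{"type":"number"}}},"twist":{"type":"array","items":{"type":"number"}},"fingers":{"type":"number"},"newtons":{"type":"number"}},"required":["travel","twist"]}

```bash
ls; mkdir -p pics
python3 - <<'E'
from station import arm, imaging, models
import cv2
print(arm.get_state())
for c in ["scene","side"]:
    f=imaging.grab_frame(c); cv2.imwrite(f"pics/{c}0.png",f["pixels"][:,:,::-1]); print(c,f["fx"],f["R"],f["t"])
    for n in ["flask_28","flask_40","flask_52","flask_64","base_28","base_40","base_52","base_64","anvil","dapping_cube"]:
        print(n,[([round(float(v)) for v in b["extent"]],round(b["confidence"],2)) for b in models.boxes_of(n,c)])
E
```

```text
pics
{'t': 0.0, 'q': array([ 1.51909910e+00,  3.59397591e-01,  1.10470313e-02, -3.47865745e-04,
       -1.22410391e+00, -2.88127927e-01]), 'qd': array([ 0.00091387, -0.00035505, -0.00165685, -0.00103709, -0.00058264,
       -0.0001608 ]), 'joint_efforts': array([ 7.02877533e-04, -5.82715344e+01,  2.93062645e+01,  6.99704692e+00,
        6.97860582e-03, -1.33429407e-04]), 'eef_pos': array([0.22484546, 0.63595659, 0.24461101]), 'ee_rot': array([ 3.13990993e+00, -1.57686886e-04, -3.39943493e-01]), 'force': array([-0.21188302, -0.09592386, -0.03149624]), 'moment': array([ 0.01080607,  0.02040948, -0.00334168]), 'gripper_force': 0.0, 'width': 0.08758402905866179}
scene 445.82306066303556 [[ 0.59441028  0.80414446  0.00530099]
 [ 0.67207548 -0.49314575 -0.55237833]
 [-0.44157781  0.33190202 -0.83357668]] [-0.30147203 -0.28378473  1.32450732]
flask_28 [([222, 281, 23, 25], 0.81), ([438, 178, 11, 19], 0.64), ([279, 336, 30, 33], 0.6), ([426, 237, 30, 33], 0.59)]
flask_40 [([222, 281, 23, 25], 0.81), ([438, 178, 11, 19], 0.64), ([279, 336, 30, 33], 0.6), ([426, 237, 30, 33], 0.59)]
flask_52 [
[... 2324 characters left out ...]
, 27, 17], 0.69), ([261, 241, 28, 14], 0.68), ([384, 253, 25, 15], 0.57), ([338, 297, 24, 17], 0.56)]
base_52 [([242, 226, 27, 16], 0.84), ([431, 351, 20, 15], 0.78), ([327, 222, 20, 28], 0.72), ([211, 244, 21, 21], 0.71), ([228, 213, 23, 10], 0.71), ([323, 246, 27, 17], 0.69), ([261, 241, 28, 14], 0.68), ([384, 253, 25, 15], 0.57), ([338, 297, 24, 17], 0.56)]
base_64 [([242, 226, 27, 16], 0.84), ([431, 351, 20, 15], 0.78), ([327, 222, 20, 28], 0.72), ([211, 244, 21, 21], 0.71), ([228, 213, 23, 10], 0.71), ([323, 246, 27, 17], 0.69), ([261, 241, 28, 14], 0.68), ([384, 253, 25, 15], 0.57), ([338, 297, 24, 17], 0.56)]
anvil [([297, 256, 15, 20], 0.72)]
dapping_cube [([400, 325, 14, 17], 0.59)]
```

View pics/scene0.png

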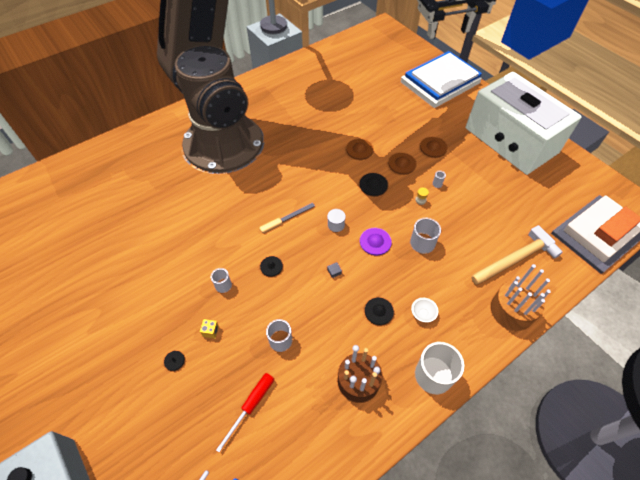

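View pics/side0.png

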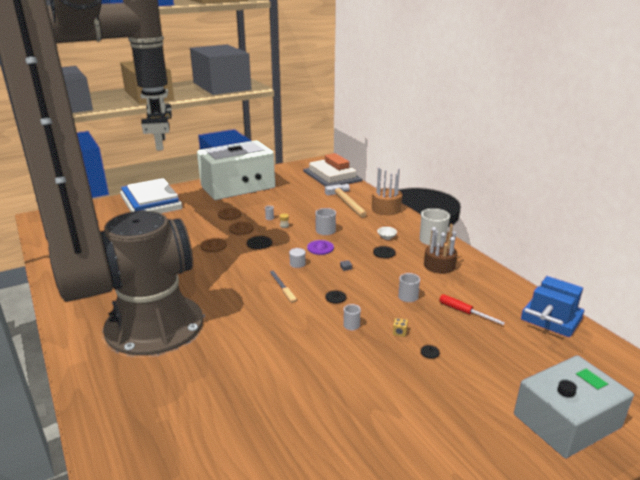

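Scene image: the open tubes are at (222,281), (279,336), (426,237) and (438,178). The solid anvil is at (336,220), the brass cube at (209,328), and a white mug at (440,368) is a distractor. The black bases are at (174,362), (271,267), (379,311) and (374,185). The purple base (376,241) and the brown ones (360,148), (402,163) and (434,147) are decoys. Next I fit sizes and positions.

```bash
cat > h.py <<'E'
import numpy as np, cv2
from scipy.optimize import least_squares
from station import arm, imaging, models
def proj(f,P):
    c=P@f["R"].T+f["t"]; return np.c_[f["fx"]*c[:,0]/c[:,2]+f["cx"],f["fy"]*c[:,1]/c[:,2]+f["cy"]]
def cyl(x,y,d,h,z0=0):
    a=np.linspace(0,2*np.pi,60); r=d/2
    return np.vstack([np.c_[x+r*np.cos(a),y+r*np.sin(a),0*a+z] for z in (z0,z0+h)])
def bbox(p):
    lo,hi=p.min(0),p.max(0); return np.r_[(lo+hi)/2,hi-lo]
def ground(f,u,v,z=0):
    d=f["R"].T@np.array([(u-f["cx"])/f["fx"],(v-f["cy"])/f["fy"],1]); o=-f["R"].T@f["t"]
    return (o+d*(z-o[2])/d[2])[:2]
E
python3 - <<'E'
from h import *
F={}
def run(cls,sizes,keep):
  for c in ["scene","side"]:
    f=imaging.grab_frame(c)
    for s in models.silhouettes(cls,c):
        e=np.array(s["extent"]); m=s["pixels"]
        v=np.array([f["pixels"][m].mean(0)]).round()[0] if m.any() else 0
        best=[]
        for d,h in sizes:
            g=ground(f,e[0],e[1],h/2)
            fit=lambda p:bbox(proj(f,cyl(p[0],p[1],d/1000,h)))[:2]-e[:2]
            r=least_squares(fit,g).x; b=bbox(proj(f,cyl(*r,d/1000,h)))
            best.append((round(float(np.abs(b[2:]-e[2:]).sum()),1),d,r.round(4)))
        best.sort(key=lambda t:t[0])
        area=[round(cv2.contourArea(cv2.convexHull(proj(f,cyl(*b[2],b[1]/1000,dict(sizes)[b[1]])).astype(np.float32)))) for b in best]
        print(cls,c,e.round(),round(s["confidence"],2),v,m.sum(),[(b[0],b[1],b[2].tolist(),a) for b,a in zip(best[:2],area)])
run("flask_28",[(28,.04),(40,.048),(52,.056),(64,.064)],0)
run("base_28",[(44,.008),(56,.008),(68,.008),(80,.008)],0)
run("anvil",[(45,.04)],0); run("dapping_cube",[(36,.03)],0)
E
```

```text
flask_28 scene [279. 335.  29.  30.] 0.74 [143. 133. 137.] 523 [(5.4, 52, [0.612, -0.1992], 671), (12.3, 64, [0.6137, -0.1996], 1000)]
flask_28 scene [427. 235.  27.  37.] 0.73 [136. 128. 134.] 756 [(4.8, 64, [0.6131, 0.239], 835), (9.0, 52, [0.6117, 0.2418], 567)]
flask_28 scene [220. 279.  22.  23.] 0.58 [148. 137. 140.] 382 [(2.4, 40, [0.4135, -0.2328], 387), (11.1, 28, [0.411, -0.2325], 205)]
flask_28 scene [439. 179.  10.  15.] 0.54 [138. 132. 139.] 124 [(6.6, 28, [0.4918, 0.4026], 168), (17.1, 40, [0.4937, 0.3992], 310)]
flask_28 side [355. 316.  13.  23.] 0.96 [144. 140. 142.] 392 [(3.9, 28, [0.432, -0.2271], 218), (7.0, 40, [0.4289, -0.2316], 397)]
flask_28 side [407. 287.  25.  28.] 0.83 [140. 136. 138.] 523 [(4.5, 52, [0.6106, -0.1949], 544), (8.6, 64, [0.6066, -0.1995], 791)]
flask_28 side [328. 222.  15.  25.] 0.63 [138. 134. 136.] 504 [(3.0, 52, [0.6209, 0.2354], 353), (7.9, 64, [0.6169, 0.2287], 512)]
flask_28 side [272. 213.  12.  16.] 0.51 [139. 133. 135.] 100 [(2.9, 40, [0.4957, 0.3846], 212), (4.8, 28, [0.499, 0.3922], 118)]
base_28 scene [174. 361.  20.  22.] 0.83 
[... 2005 characters left out ...]
45], 244)]
anvil scene [338. 222.  14.  22.] 0.79 [197. 190. 194.] 308 [(6.0, 45, [0.4438, 0.0918], 357)]
anvil scene [426. 235.  27.  33.] 0.51 [138. 129. 134.] 798 [(15.3, 45, [0.6061, 0.2436], 380)]
anvil side [299. 258.  14.  20.] 0.72 [163. 159. 162.] 269 [(2.1, 45, [0.4416, 0.0876], 289)]
dapping_cube scene [208. 330.  15.  13.] 0.62 [202. 180.  95.] 242 [(12.7, 36, [0.5047, -0.3161], 299)]
dapping_cube scene [271. 265.  29.  23.] 0.27 [55. 46. 41.] 393 [(16.3, 36, [0.448, -0.1151], 247)]
dapping_cube side [401. 326.  16.  16.] 0.52 [166. 135.  83.] 257 [(2.9, 36, [0.5078, -0.3096], 266)]
dapping_cube side [259. 240.  25.  18.] 0.48 [42. 38. 35.] 282 [(15.7, 36, [0.3878, 0.2483], 157)]
```

Run:
```python
from h import *
f=imaging.grab_frame("scene")
for n,u,v in [("canister",423,196),("toolcup",360,395),("toolcup top",360,352),("mug",438,385),("dish",425,313),("darkcube",335,272),("file tip",313,206),("file butt",263,230),("cup2",520,310),("flask28 foot",438,185),("hammer butt",476,280)]:
    print(n,ground(f,u,v,0).round(3), ground(f,u,v,.1).round(3) if "top" in n else "")
```

```text
canister [0.501 0.34 ] 
toolcup [ 0.81  -0.131] 
toolcup top [ 0.738 -0.073] [ 0.761 -0.101]
mug [0.891 0.014] 
dish [0.756 0.105] 
darkcube [0.547 0.003] 
file tip [0.351 0.078] 
file butt [ 0.338 -0.072] 
cup2 [0.88  0.288] 
flask28 foot [0.497 0.401] 
hammer butt [0.766 0.264]
```

Emit:
{"api": "play_rows", "payload": {"travel": [[1,1,0],[1,1,0],[1,1,0],[1,1,0],[1,1,0],[1,1,0],[0.5,1,0],[0,0,0]], "twist": [-1,-1,-0.26,0,0,0,0,0]}}

```text
t: 2.95
eef_pos: [0.372, 0.4475, 0.2459]
ee_rot: [-3.141, 0.0, -0.003]
force: [-0.1, 1.0, 0.6]
width: 0.0881
gripper_force: 0.0
```

Emit:
{"api": "play_rows", "payload": {"travel": [[0,0,0],[0,0,0],[0,0,0],[0,0,0],[0,0,0],[0,0,0],[0,0,0],[0,0,0]], "twist": [1,1,1,1,1,1,1,1]}}

```text
t: 3.95
eef_pos: [0.3709, 0.4496, 0.2456]
ee_rot: [-3.142, 0.0, -1.205]
force: [-0.8, 0.0, 0.6]
width: 0.0876
gripper_force: 0.0
```

Emit:
{"api": "play_rows", "payload": {"travel": [[0,0,0],[0,0,0],[0,0,0],[0.5,-1,0],[0.5,-1,0],[0.5,-1,0],[0.5,-1,0],[0,-1,0]], "twist": [1,1,0.45,0,0,0,0,0]}}

```text
t: 4.95
eef_pos: [0.4969, 0.3994, 0.2459]
ee_rot: [-3.141, 0.0, -1.568]
force: [-0.2, 0.1, 0.1]
width: 0.0878
gripper_force: 0.0
```

```bash
cat >> h.py <<'E'
from scipy.spatial.transform import Rotation
def wrist():
    s=arm.get_state(); f=dict(imaging.grab_frame("wrist"))
    T=np.eye(4); T[:3,:3]=Rotation.from_euler("xyz",s["ee_rot"]).as_matrix(); T[:3,3]=s["eef_pos"]
    C=np.linalg.inv(T@f["T_tool_cam"]); f["R"],f["t"]=C[:3,:3],C[:3,3]; return s,f
def find(cls,sizes,name=None):
    s,f=wrist(); p=s["eef_pos"]; print("tcp",p.round(4),"yaw",s["ee_rot"][2].round(3))
    if name: cv2.imwrite(f"pics/{name}.png",f["pixels"][:,:,::-1])
    for q in models.silhouettes(cls,"wrist"):
        e=np.array(q["extent"]); m=q["pixels"]
        for d,h in sizes:
            g=ground(f,e[0],e[1],h/2)
            r=least_squares(lambda p:bbox(proj(f,cyl(p[0],p[1],d,h)))[:2]-e[:2],g).x
            b=bbox(proj(f,cyl(*r,d,h)))
            print(cls,round(q["confidence"],2),e.round(),"col",f["pixels"][m].mean(0).round(),d,"xy",r.round(4),"fit wh",b[2:].round(1),"travel",((p[1]-r[1])/.025).round(2),((p[0]-r[0])/.025).round(2))
E
python3 -c "
from h import *
find('flask_28',[(.028,.04)],'w1')"
```

```text
tcp [0.4969 0.3994 0.2459] yaw -1.568
flask_28 0.83 [179.  33. 107.  65.] col [132. 129. 129.] 0.028 xy [0.6185 0.2435] fit wh [47.6 45.5] travel 6.24 -4.86
flask_28 0.57 [322. 208.  27.  33.] col [135. 129. 128.] 0.028 xy [0.4917 0.4007] fit wh [28.9 35.6] travel -0.06 0.21
```

Could be taken for flask_28: the four tubes at scene (438,178), (222,281), (279,336) and (426,237), the anvil (336,220), the mug (440,368) and the canister (423,196). I choose (438,178), the smallest hollow grey tube, and check it close up.

View pics/w1.png

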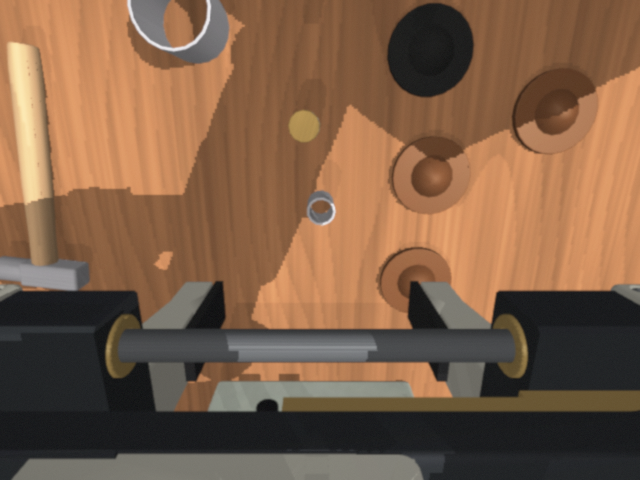

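The wrist view shows the small hollow tube at (322,208) and the yellow canister at (303,126). Brown decoy domes are at (432,176) and (417,280). The choice is confirmed, so I descend.

Emit:
{"api": "play_rows", "payload": {"travel": [[0,0.2,1],[0,0,1],[0,0,1],[0,0,1],[0,0,1],[0,0,1],[0,0,0.5],[0,0,0]], "twist": [0,0,0,0,0,0,0,0], "fingers": 0.6}}

```text
t: 6.05
eef_pos: [0.4909, 0.3995, 0.0825]
ee_rot: [3.141, -0.001, -1.568]
force: [-0.3, 0.4, 0.6]
width: 0.0527
gripper_force: 0.0
```

```bash
python3 -c "
from h import *
find('flask_28',[(.028,.04)],'w2')"
```

```text
tcp [0.4909 0.3995 0.0825] yaw -1.568
flask_28 0.91 [87. 10. 84. 19.] col [114. 110. 111.] 0.028 xy [0.6001 0.2684] fit wh [107.5  89.7] travel 5.24 -4.37
flask_28 0.67 [315. 270.  50.  70.] col [143. 139. 140.] 0.028 xy [0.4915 0.4005] fit wh [51.7 69.6] travel -0.04 -0.02
```

Emit:
{"api": "play_rows", "payload": {"travel": [[0,0,1],[0,0,0.8],[0,0,0.46],[0,0,0],[0,0,0]], "twist": [0,0,0,0,0]}}

```text
t: 6.78
eef_pos: [0.492, 0.4, 0.0276]
ee_rot: [-3.141, 0.001, -1.568]
force: [0.6, -0.0, -0.5]
width: 0.0526
gripper_force: 0.0
```

Emit:
{"api": "play_rows", "payload": {"travel": [[0,0,0],[0,0,0],[0,0,0],[0,0,0]], "twist": [0,0,0,0], "fingers": 0, "newtons": 20}}

```text
t: 7.28
eef_pos: [0.4917, 0.3995, 0.0268]
ee_rot: [-3.141, 0.0, -1.568]
force: [-0.6, -0.7, 2.4]
width: 0.0278
gripper_force: 20.0
```

Emit:
{"api": "play_rows", "payload": {"travel": [[0,0,-1],[0,0,-1],[0,0,-1],[0.5,0,-1],[1,0,-1],[1,0,-1],[1,0,-1],[1,0,0]], "twist": [0,0,0,0,0,0,0,0]}}

```text
t: 8.28
eef_pos: [0.4926, 0.2868, 0.2036]
ee_rot: [-3.139, 0.003, -1.568]
force: [0.5, -0.2, -1.0]
width: 0.0277
gripper_force: 20.0
```

Emit:
{"api": "play_rows", "payload": {"travel": [[1,0,0],[1,0,0],[1,0,0],[1,0,0],[1,0,0],[1,0,0],[1,0,0],[1,0,0]], "twist": [0,0,0,0,0,0,0,0]}}

```text
t: 9.28
eef_pos: [0.4922, 0.0853, 0.2015]
ee_rot: [3.141, -0.0, -1.568]
force: [-0.7, 0.4, -0.9]
width: 0.0278
gripper_force: 20.0
```

Emit:
{"api": "play_rows", "payload": {"travel": [[1,0,0],[1,0,0],[1,0,0],[1,0,0],[1,0,0],[1,0,0],[1,0,0],[1,0,0]], "twist": [0,0,0,0,0,0,0,0]}}

```text
t: 10.28
eef_pos: [0.4924, -0.1146, 0.2015]
ee_rot: [3.142, -0.0, -1.568]
force: [-0.4, 0.5, -0.8]
width: 0.0277
gripper_force: 20.0
```

Emit:
{"api": "play_rows", "payload": {"travel": [[1,-0.5,0],[1,-0.5,0],[1,0,0],[1,0,0],[1,0,0],[1,0,0],[1,0,0],[0,0,0]], "twist": [0,0,0,0,0,0,0,0]}}

```text
t: 11.28
eef_pos: [0.5174, -0.2899, 0.201]
ee_rot: [3.141, -0.0, -1.57]
force: [0.1, 0.4, -0.2]
width: 0.0276
gripper_force: 20.0
```

```bash
python3 -c "
from h import *
find('base_28',[(.044,.008)],'w3')"
```

```text
tcp [ 0.5174 -0.2899  0.201 ] yaw -1.57
base_28 0.72 [314.  75.  51.  59.] col [52. 50. 47.] 0.044 xy [ 0.519  -0.4092] fit wh [52.6 57.5] travel 4.77 -0.06
```

View pics/w3.png

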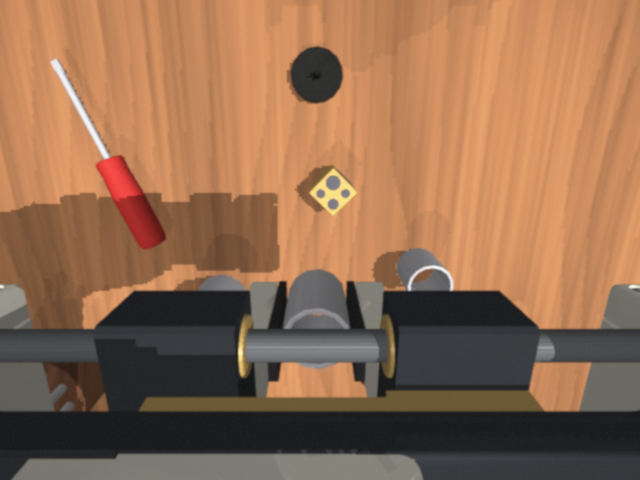

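The wrist view shows the black base_28 at (314,75), the brass cube at (333,192) and the gripped flask at (316,310). base_28 is at (0.519,-0.409).

Emit:
{"api": "play_rows", "payload": {"travel": [[1,-0.06,0],[1,0,0],[1,0,0],[1,0,0],[0.77,0,0.5],[0,0,1],[0,0,1],[0,0,1]], "twist": [0,0,0,0,0,0,0,0]}}

```text
t: 12.38
eef_pos: [0.5197, -0.4068, 0.1124]
ee_rot: [3.141, 0.001, -1.568]
force: [-0.2, 0.3, -0.4]
width: 0.0275
gripper_force: 20.0
```

Emit:
{"api": "play_rows", "payload": {"travel": [[0,0,1],[0,0,1],[0,0,0.5],[0,0,0.3],[0,0,0.2],[0,0,0]], "twist": [0,0,0,0,0,0]}}

```text
t: 13.12
eef_pos: [0.5203, -0.4073, 0.0393]
ee_rot: [-3.141, -0.0, -1.568]
force: [1.1, -0.6, 0.1]
width: 0.028
gripper_force: 20.0
```

Emit:
{"api": "play_rows", "payload": {"travel": [[0.06,0.04,0.08],[0,0,0.08],[0,0,0.02],[0,0,0]], "twist": [0,0,0,0]}}

```text
t: 13.62
eef_pos: [0.5191, -0.4088, 0.0349]
ee_rot: [-3.141, -0.0, -1.568]
force: [-2.4, 0.5, 1.8]
width: 0.0276
gripper_force: 20.0
```

Emit:
{"api": "play_rows", "payload": {"travel": [[0,0,0],[0,0,0],[0,0,0],[0,0,-0.4],[0,0,-1],[0,0,-1],[-0.5,0,-1],[-1,0.5,-1]], "twist": [0,0,0,0,0,0,0,0], "fingers": 0.55}}

```text
t: 14.62
eef_pos: [0.507, -0.3715, 0.1459]
ee_rot: [-3.141, -0.001, -1.569]
force: [0.2, 0.4, 0.0]
width: 0.0479
gripper_force: 0.0
```

Emit:
{"api": "play_rows", "payload": {"travel": [[-1,0.5,-1],[-1,0.5,-1],[-1,0.5,0],[-1,0.5,0],[-0.7,0.5,0],[-0.7,0.5,0],[-0.3,0.26,0],[0,0,0]], "twist": [0,0,0,0,0,0,0,0], "fingers": 0.8}}

```text
t: 15.62
eef_pos: [0.4247, -0.2288, 0.1953]
ee_rot: [-3.14, -0.0, -1.568]
force: [-0.1, -0.3, 0.2]
width: 0.07
gripper_force: 0.0
```

```bash
python3 -c "
from h import *
find('flask_40',[(.040,.048)],'w4')"
```

```text
tcp [ 0.4247 -0.2288  0.1953] yaw -1.568
flask_40 0.69 [100. 256.  91.  79.] col [86. 84. 85.] 0.04 xy [ 0.6181 -0.1962] fit wh [75. 60.] travel -1.3 -7.73
flask_40 0.63 [324. 213.  49.  57.] col [137. 132. 133.] 0.04 xy [ 0.4189 -0.236 ] fit wh [49.5 57.7] travel 0.29 0.23
```

View pics/w4.png

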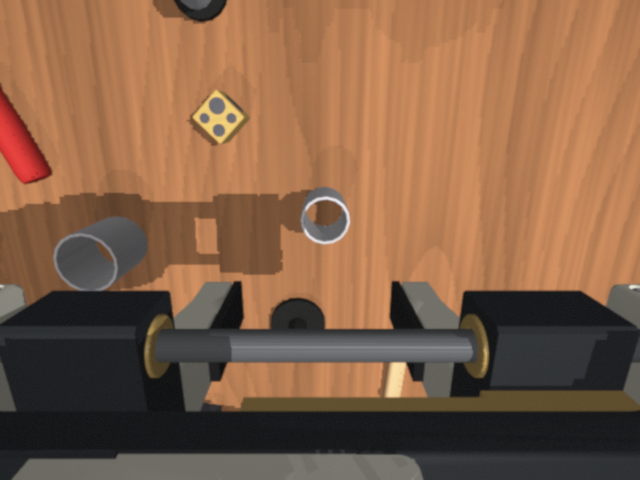

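The wrist view shows flask_40 at (324,213), flask_52 at (100,256), base_40 at (298,313), and flask_28 standing on its base at (200,5).

Emit:
{"api": "play_rows", "payload": {"travel": [[0.29,0.23,1],[0,0,1],[0,0,1],[0,0,1],[0,0,0.7],[0,0,0],[0,0,0]], "twist": [0,0,0,0,0,0,0]}}

```text
t: 16.6
eef_pos: [0.4195, -0.2366, 0.0775]
ee_rot: [-3.141, -0.0, -1.568]
force: [0.5, -0.4, 0.1]
width: 0.07
gripper_force: 0.0
```

```bash
python3 -c "
from h import *
find('flask_40',[(.040,.048)])"
```

```text
tcp [ 0.4195 -0.2366  0.0775] yaw -1.568
flask_40 0.67 [ 25. 291.  47.  33.] col [86. 84. 85.] 0.04 xy [ 0.5831 -0.2272] fit wh [134.4  99.6] travel -0.38 -6.54
```

Emit:
{"api": "play_rows", "payload": {"travel": [[0,0,1],[0,0,0.6],[0,0,0.3],[0,0,0],[0,0,0]], "twist": [0,0,0,0,0]}}

```text
t: 17.32
eef_pos: [0.4195, -0.2363, 0.0303]
ee_rot: [-3.14, -0.0, -1.568]
force: [0.0, -0.7, -1.4]
width: 0.0699
gripper_force: 0.0
```

Emit:
{"api": "play_rows", "payload": {"travel": [[0,0,0],[0,0,0],[0,0,0],[0,0,0],[0,0,0]], "twist": [0,0,0,0,0], "fingers": 0}}

```text
t: 17.95
eef_pos: [0.4189, -0.2362, 0.0296]
ee_rot: [3.142, -0.0, -1.568]
force: [-0.1, 0.6, 2.4]
width: 0.0404
gripper_force: 20.0
```

Emit:
{"api": "play_rows", "payload": {"travel": [[0,0,-1],[0,0,-1],[0,0,-1],[-0.5,0,-1],[-1,0,-1],[-1,0,-1],[-1,-0.3,-0.7],[-1,-0.3,0]], "twist": [0,0,0,0,0,0,0,0]}}

```text
t: 18.95
eef_pos: [0.4345, -0.1228, 0.1985]
ee_rot: [-3.139, 0.0, -1.568]
force: [0.6, -0.2, -0.8]
width: 0.0402
gripper_force: 20.0
```

Emit:
{"api": "play_rows", "payload": {"travel": [[-1,-0.3,0],[-1,0,0],[-1,0,0],[-1,0,0],[-1,0,0],[-0.3,0,0],[0,0,0]], "twist": [0,0,0,0,0,0,0]}}

```text
t: 19.82
eef_pos: [0.4407, 0.0089, 0.1969]
ee_rot: [3.141, -0.0, -1.567]
force: [0.3, 0.2, -0.4]
width: 0.0404
gripper_force: 20.0
```

```bash
python3 -c "
from h import *
find('base_40',[(.056,.008)],'w5')"
```

```text
tcp [0.4407 0.0089 0.1969] yaw -1.567
base_40 0.83 [ 52. 226.  78.  70.] col [33. 32. 31.] 0.056 xy [0.6888 0.0213] fit wh [66.7 59.6] travel -0.49 -9.93
base_40 0.82 [312.  68.  68.  76.] col [50. 48. 46.] 0.056 xy [ 0.4442 -0.1151] fit wh [68.1 74.7] travel 4.96 -0.14
base_40 0.52 [317. 324.  99. 133.] col [116. 114. 115.] 0.056 xy [0.4399 0.1256] fit wh [55.1 52.3] travel -4.67 0.03
```

Emit:
{"api": "play_rows", "payload": {"travel": [[1,-0.14,0],[1,0,0],[1,0,0],[1,0,0],[0.96,0,0.5],[0,0,1],[0,0,1],[0,0,1]], "twist": [0,0,0,0,0,0,0,0]}}

```text
t: 20.92
eef_pos: [0.4444, -0.1161, 0.1088]
ee_rot: [-3.141, -0.0, -1.57]
force: [1.3, 0.3, -0.4]
width: 0.0402
gripper_force: 20.0
```

Emit:
{"api": "play_rows", "payload": {"travel": [[0,0,1],[0,0,1],[0,0,0.4],[0,0,0.2],[0,0,0.1],[0,0,0],[0,0,0]], "twist": [0,0,0,0,0,0,0]}}

```text
t: 21.8
eef_pos: [0.445, -0.1151, 0.0426]
ee_rot: [-3.14, 0.0, -1.568]
force: [0.8, -0.4, -0.8]
width: 0.0404
gripper_force: 20.0
```

Emit:
{"api": "play_rows", "payload": {"travel": [[0,0.03,0.1],[0,0,0.08],[0,0,0.04],[0,0,0]], "twist": [0,0,0,0]}}

```text
t: 22.3
eef_pos: [0.4439, -0.1151, 0.0375]
ee_rot: [-3.141, -0.0, -1.568]
force: [-4.6, 3.9, 16.2]
width: 0.0402
gripper_force: 20.0
```

Emit:
{"api": "play_rows", "payload": {"travel": [[0,0,0],[0,0,0],[0,0,0],[0,0,-0.4],[0,0,-1],[0,0,-1],[0,-0.5,-1],[0.5,-1,-1]], "twist": [0,0,0,0,0,0,0,0], "fingers": 0.7}}

```text
t: 23.3
eef_pos: [0.4813, -0.1273, 0.1484]
ee_rot: [-3.141, 0.0, -1.567]
force: [0.8, 0.4, -0.4]
width: 0.0613
gripper_force: 0.0
```

Emit:
{"api": "play_rows", "payload": {"travel": [[0.5,-1,-1],[0.5,-1,-1],[0.5,-1,0],[0.5,-1,0],[0.5,-1,0],[0.3,-0.1,0],[0,0,0]], "twist": [0,0,0,0,0,0,0], "fingers": 0.95}}

```text
t: 24.18
eef_pos: [0.6085, -0.1976, 0.1965]
ee_rot: [3.141, 0.0, -1.569]
force: [-0.6, 0.4, -0.6]
width: 0.0833
gripper_force: 0.0
```

```bash
python3 -c "
from h import *
find('flask_52',[(.052,.056)],'w6')"
```

```text
tcp [ 0.6085 -0.1976  0.1965] yaw -1.569
flask_52 0.89 [311. 223.  67.  77.] col [124. 120. 120.] 0.052 xy [ 0.6128 -0.1976] fit wh [65.3 74.6] travel 0.0 -0.17
flask_52 0.69 [484. 301.  39.  37.] col [90. 89. 91.] 0.052 xy [ 0.4557 -0.1221] fit wh [82.7 78.4] travel -3.02 6.11
```

View pics/w6.png

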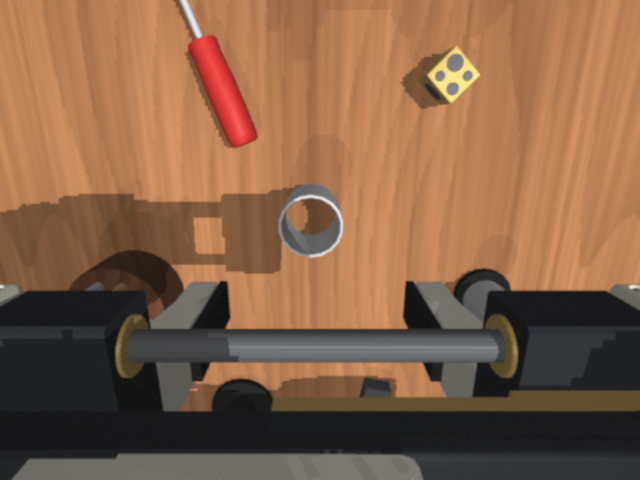

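The wrist view shows flask_52 at (311,221), the cube at (453,75), flask_40 on its base at (484,298), and base_52 at (242,400).

Emit:
{"api": "play_rows", "payload": {"travel": [[0,-0.17,1],[0,0,1],[0,0,1],[0,0,1],[0,0,1],[0,0,0.8],[0,0,0.5],[0,0,0.2]], "twist": [0,0,0,0,0,0,0,0]}}

```text
t: 25.28
eef_pos: [0.613, -0.1969, 0.0339]
ee_rot: [3.141, 0.0, -1.568]
force: [0.8, 0.4, -0.2]
width: 0.0834
gripper_force: 0.0
```

Emit:
{"api": "play_rows", "payload": {"travel": [[0,0,0],[0,0,0],[0,0,0],[0,0,0],[0,0,0]], "twist": [0,0,0,0,0], "fingers": 0}}

```text
t: 25.9
eef_pos: [0.6136, -0.1973, 0.0345]
ee_rot: [-3.141, -0.0, -1.568]
force: [-0.5, -0.7, 3.1]
width: 0.0518
gripper_force: 20.0
```

Emit:
{"api": "play_rows", "payload": {"travel": [[0,0,-1],[0,0,-1],[0,0,-1],[-0.5,0,-1],[-1,0,-1],[-1,0,-1],[-1,0,-0.6],[-1,0,0]], "twist": [0,0,0,0,0,0,0,0]}}

```text
t: 26.9
eef_pos: [0.6136, -0.0839, 0.2005]
ee_rot: [-3.139, 0.0, -1.568]
force: [0.5, 0.6, -1.4]
width: 0.052
gripper_force: 20.0
```

Emit:
{"api": "play_rows", "payload": {"travel": [[-1,0,0],[-1,0,0],[-1,0,0],[-1,-0.5,0],[-1,-0.5,0],[-1,-0.5,0],[-1,-0.5,0],[-1,-0.5,0]], "twist": [0,0,0,0,0,0,0,0]}}

```text
t: 27.9
eef_pos: [0.676, 0.1171, 0.1987]
ee_rot: [3.141, -0.0, -1.568]
force: [0.8, -0.1, -0.1]
width: 0.0519
gripper_force: 20.0
```

Emit:
{"api": "play_rows", "payload": {"travel": [[-1,-0.5,0],[-0.3,-0.1,0],[0,0,0]], "twist": [0,0,0]}}

```text
t: 28.28
eef_pos: [0.69, 0.1487, 0.1984]
ee_rot: [3.141, -0.0, -1.568]
force: [0.1, -0.6, -1.0]
width: 0.0521
gripper_force: 20.0
```

```bash
python3 -c "
from h import *
find('base_52',[(.068,.008)],'w7')"
```

```text
tcp [0.69   0.1487 0.1984] yaw -1.568
base_52 0.83 [602. 303.  55.  48.] col [33. 33. 31.] 0.068 xy [0.4008 0.2413] fit wh [74.8 64.2] travel -3.7 11.57
base_52 0.79 [318.  61.  82.  90.] col [50. 48. 45.] 0.068 xy [0.6885 0.0201] fit wh [82.7 91. ] travel 5.14 0.06
base_52 0.72 [481. 202.  88.  89.] col [144.  83. 176.] 0.068 xy [0.5372 0.1378] fit wh [77.6 73.7] travel 0.44 6.11
```

View pics/w7.png

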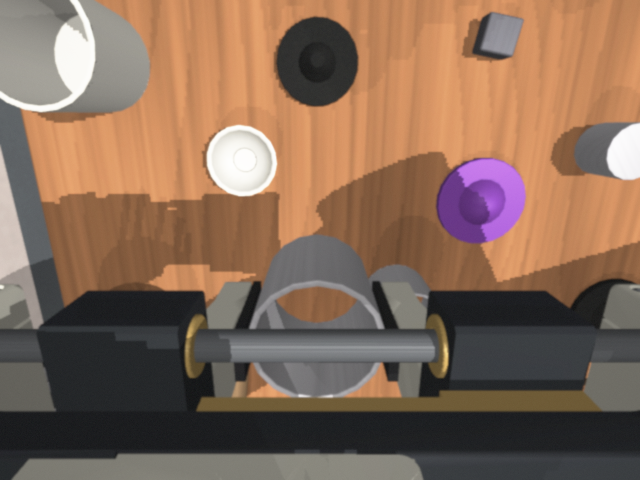

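The wrist view shows black base_52 at (318,61), a white dish at (242,160), the mug at (80,60) and the purple decoy at (481,202).

Emit:
{"api": "play_rows", "payload": {"travel": [[1,0.06,0],[1,0,0],[1,0,0],[1,0,0],[1,0,0],[0.14,0,0.5],[0,0,1],[0,0,1]], "twist": [0,0,0,0,0,0,0,0]}}

```text
t: 29.38
eef_pos: [0.6886, 0.0192, 0.1353]
ee_rot: [3.141, 0.0, -1.569]
force: [-0.4, 1.2, -0.3]
width: 0.0518
gripper_force: 20.0
```

Emit:
{"api": "play_rows", "payload": {"travel": [[0,0,1],[0,0,1],[0,0,1],[0,0,0.4],[0,0,0.14],[0,0,0],[0,0,0]], "twist": [0,0,0,0,0,0,0]}}

```text
t: 30.25
eef_pos: [0.6894, 0.0196, 0.0491]
ee_rot: [-3.14, 0.0, -1.568]
force: [0.5, 0.0, -1.8]
width: 0.0515
gripper_force: 20.0
```

Emit:
{"api": "play_rows", "payload": {"travel": [[0,0,0.14],[0,0,0.08],[0,0,0.03],[0,0,0]], "twist": [0,0,0,0]}}

```text
t: 30.75
eef_pos: [0.6888, 0.0195, 0.0426]
ee_rot: [-3.141, -0.0, -1.568]
force: [-1.6, 1.1, 5.4]
width: 0.0518
gripper_force: 20.0
```

Emit:
{"api": "play_rows", "payload": {"travel": [[0,0,0],[0,0,0],[0,0,0],[0,0,-0.4],[0,0,-1],[0,0,-1],[0,0,-1],[-0.5,0,-1]], "twist": [0,0,0,0,0,0,0,0], "fingers": 0.85}}

```text
t: 31.75
eef_pos: [0.6888, 0.0314, 0.1535]
ee_rot: [-3.141, 0.0, -1.569]
force: [0.0, -0.0, 0.1]
width: 0.074
gripper_force: 0.0
```

Emit:
{"api": "play_rows", "payload": {"travel": [[-1,0.5,-1],[-1,0.5,-1],[-1,0.5,0],[-1,0.5,0],[-1,0.5,0],[-1,0.4,0],[-1,0,0],[-1,0,0]], "twist": [0,0,0,0,0,0,0,0], "fingers": 1}}

```text
t: 32.75
eef_pos: [0.6161, 0.2331, 0.2023]
ee_rot: [-3.141, 0.0, -1.568]
force: [0.8, -1.2, 0.3]
width: 0.0875
gripper_force: 0.0
```

Emit:
{"api": "play_rows", "payload": {"travel": [[-0.2,0,0],[0,0,0]], "twist": [0,0]}}

```text
t: 33.0
eef_pos: [0.6159, 0.2371, 0.2014]
ee_rot: [3.141, -0.0, -1.568]
force: [-0.8, -0.9, 0.4]
width: 0.0876
gripper_force: 0.0
```

```bash
python3 -c "
from h import *
find('flask_64',[(.064,.064)],'w8')"
```

```text
tcp [0.6159 0.2371 0.2014] yaw -1.568
flask_64 0.88 [324. 219.  86.  90.] col [116. 114. 115.] 0.064 xy [0.6096 0.2331] fit wh [81.6 89.8] travel 0.16 0.25
```

View pics/w8.png

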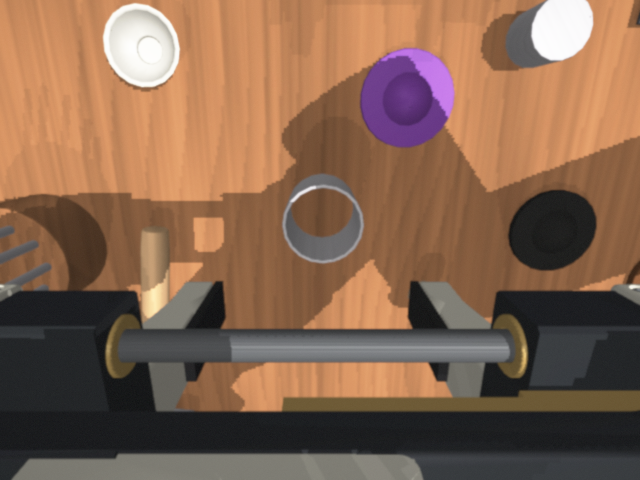

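The wrist view shows flask_64 at (323,219), the purple decoy at (407,97), base_64 at (553,230), and the anvil at (550,30), untouched.

Emit:
{"api": "play_rows", "payload": {"travel": [[0.16,0.25,1],[0,0,1],[0,0,1],[0,0,0.85],[0,0,0],[0,0,0]], "twist": [0,0,0,0,0,0]}}

```text
t: 33.85
eef_pos: [0.6102, 0.2325, 0.1065]
ee_rot: [-3.141, 0.0, -1.569]
force: [-0.3, 0.1, 0.3]
width: 0.0877
gripper_force: 0.0
```

```bash
python3 -c "
from h import *
find('flask_64',[(.064,.064)])"
```

```text
tcp [0.6102 0.2325 0.1065] yaw -1.569
flask_64 0.92 [316. 264. 121. 130.] col [116. 113. 114.] 0.064 xy [0.6103 0.2319] fit wh [118.5 133.5] travel 0.03 -0.01
```

Emit:
{"api": "play_rows", "payload": {"travel": [[0,0,0.8],[0,0,0.8],[0,0,0.7],[0,0,0.36],[0,0,0],[0,0,0]], "twist": [0,0,0,0,0,0]}}

```text
t: 34.7
eef_pos: [0.61, 0.233, 0.0397]
ee_rot: [-3.141, 0.0, -1.568]
force: [0.2, 1.3, -0.3]
width: 0.0877
gripper_force: 0.0
```

Emit:
{"api": "play_rows", "payload": {"travel": [[0,0,0],[0,0,0],[0,0,0],[0,0,0]], "twist": [0,0,0,0], "fingers": 0}}

```text
t: 35.2
eef_pos: [0.6097, 0.2329, 0.0394]
ee_rot: [-3.141, 0.0, -1.568]
force: [-0.7, 0.6, 1.9]
width: 0.0648
gripper_force: 20.0
```

Emit:
{"api": "play_rows", "payload": {"travel": [[0,0,-1],[0,0,-1],[0,0,-1],[0,0.5,-1],[-0.5,1,-1],[-1,1,-1],[-1,1,-0.6],[-1,1,0]], "twist": [0,0,0,0,0,0,0,0]}}

```text
t: 36.2
eef_pos: [0.4962, 0.321, 0.2054]
ee_rot: [-3.14, 0.002, -1.568]
force: [0.3, 0.5, -2.5]
width: 0.0651
gripper_force: 20.0
```

Emit:
{"api": "play_rows", "payload": {"travel": [[-1,1,0],[-1,1,0],[-0.8,1,0],[0,1,0],[0,1,0],[0,0.1,0],[0,0,0]], "twist": [0,0,0,0,0,0,0]}}

```text
t: 37.08
eef_pos: [0.3692, 0.3897, 0.2041]
ee_rot: [-3.142, 0.0, -1.568]
force: [-0.0, 0.4, -1.6]
width: 0.0645
gripper_force: 20.0
```

```bash
python3 -c "
from h import *
find('base_64',[(.080,.008)],'w9')"
```

```text
tcp [0.3692 0.3897 0.2041] yaw -1.568
base_64 0.96 [291.  52.  92. 105.] col [37. 36. 35.] 0.08 xy [0.3904 0.254 ] fit wh [ 96.2 106.6] travel 5.43 -0.85
base_64 0.88 [440. 120.  90.  96.] col [175. 122.  87.] 0.08 xy [0.2608 0.3077] fit wh [93.7 95.8] travel 3.28 4.33
base_64 0.76 [306. 188.  85.  82.] col [144.  96.  65.] 0.08 xy [0.3788 0.3679] fit wh [86.6 86.6] travel 0.87 -0.39
base_64 0.74 [304. 305.  76.  48.] col [144.  95.  63.] 0.08 xy [0.3815 0.4893] fit wh [78.3 73.4] travel -3.98 -0.49
```

View pics/w9.png

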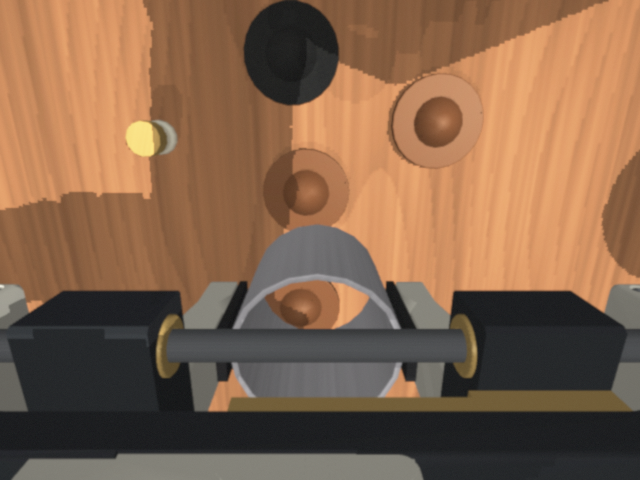

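The wrist view shows black base_64 at (291,52). Brown decoys are at (437,120), (306,188) and (302,305), and I avoid them.

Emit:
{"api": "play_rows", "payload": {"travel": [[1,-0.4,0],[1,-0.45,0],[1,0,0],[1,0,0],[1,0,0],[0.43,0,0.5],[0,0,1],[0,0,1]], "twist": [0,0,0,0,0,0,0,0]}}

```text
t: 38.17
eef_pos: [0.3907, 0.2536, 0.1407]
ee_rot: [-3.141, 0.001, -1.568]
force: [0.1, 0.1, -1.2]
width: 0.0645
gripper_force: 20.0
```

Emit:
{"api": "play_rows", "payload": {"travel": [[0,0,1],[0,0,1],[0,0,1],[0,0,0.4],[0,0,0.14],[0,0,0],[0,0,0]], "twist": [0,0,0,0,0,0,0]}}

```text
t: 39.05
eef_pos: [0.391, 0.2544, 0.0538]
ee_rot: [-3.141, 0.001, -1.568]
force: [-0.8, -0.6, -1.3]
width: 0.0652
gripper_force: 20.0
```

Emit:
{"api": "play_rows", "payload": {"travel": [[0,0,0.14],[0,0,0.08],[0,0,0.03],[0,0,0]], "twist": [0,0,0,0]}}

```text
t: 39.55
eef_pos: [0.3907, 0.254, 0.0473]
ee_rot: [-3.141, 0.0, -1.568]
force: [-2.9, -2.1, 7.2]
width: 0.0647
gripper_force: 20.0
```

Emit:
{"api": "play_rows", "payload": {"travel": [[0,0,0],[0,0,0],[0,0,0],[0,0,-0.4],[0,0,-1],[0,0,-1],[0,0,-1],[0,0,-1]], "twist": [0,0,0,0,0,0,0,0], "fingers": 1}}

```text
t: 40.55
eef_pos: [0.3907, 0.2539, 0.1584]
ee_rot: [-3.141, 0.0, -1.568]
force: [-0.2, 0.4, 0.2]
width: 0.0876
gripper_force: 0.0
```

Emit:
{"api": "play_rows", "payload": {"travel": [[-1,0,-1],[-1,0,-1],[-1,0,-1],[-1,0,0],[-1,0,0],[-1,0,0],[-1,0,0],[0,0,0]], "twist": [0,0,0,0,0,0,0,0]}}

```text
t: 41.55
eef_pos: [0.39, 0.4306, 0.2304]
ee_rot: [3.141, -0.002, -1.567]
force: [0.7, -0.9, -1.1]
width: 0.0875
gripper_force: 0.0
```

Run:
```python
from h import *
f=imaging.grab_frame("scene"); a=f["pixels"][130:400,150:470,::-1]
g=imaging.grab_frame("side"); b=g["pixels"][190:380,220:460,::-1]
def draw(f,im):
    im=np.ascontiguousarray(im)
    return im
A=cv2.resize(a,None,fx=2.4,fy=2.2,interpolation=2); B=cv2.resize(b,None,fx=3.2,fy=3,interpolation=2)
cv2.imwrite("pics/fs.png",A); cv2.imwrite("pics/fd.png",B)
for c in ("scene","side"):
  ff=f if c=="scene" else g
  for q in models.silhouettes("flask_28",c):
    e=np.array(q["extent"]); best=[]
    for n,d,h,x,y in [(28,.028,.04,.519,-.409),(40,.04,.048,.444,-.115),(52,.052,.056,.6885,.02),(64,.064,.064,.3904,.254)]:
        b_=bbox(proj(ff,cyl(x,y,d,h,.008))); best.append((np.abs(b_-e).sum().round(1),n,b_.round(1)))
    print(c,e.round(1),min(best,key=lambda t:t[0]))
  print(models.boxes_of("dapping_cube",c)[:1],models.boxes_of("anvil",c)[:1])
```

```text
scene [269.6 258.2  16.3  26.8] (np.float64(7.0), 40, array([269.5, 260.6,  18.8,  24.7]))
scene [379.3 305.6  28.   33. ] (np.float64(4.4), 52, array([379.9, 304.7,  26. ,  32. ]))
scene [172.8 354.2  16.7  17.2] (np.float64(10.0), 28, array([170.7, 357.7,  18.9,  19.3]))
scene [374.9 176.6  23.5  32.6] (np.float64(5.3), 64, array([374.5, 175.5,  26.1,  33.8]))
[{'extent': [210.8, 332.3, 14.0, 16.6], 'confidence': 0.8}] [{'extent': [338.1, 220.9, 15.7, 20.6], 'confidence': 0.8}]
side [382.9 242.7  20.1  31.9] (np.float64(9.5), 52, array([384.6, 242.8,  19. ,  25.3]))
side [434.1 342.7  13.3  23. ] (np.float64(5.2), 28, array([431.8, 343.4,  14.5,  22. ]))
side [260.6 232.3  22.5  26.5] (np.float64(4.6), 64, array([258.4, 232.1,  22.4,  28.6]))
side [338.3 287.   17.   21. ] (np.float64(7.5), 40, array([336. , 288. ,  15.9,  24.2]))
[{'extent': [400.2, 325.0, 13.0, 18.2], 'confidence': 0.52}] []
```

View pics/fs.png

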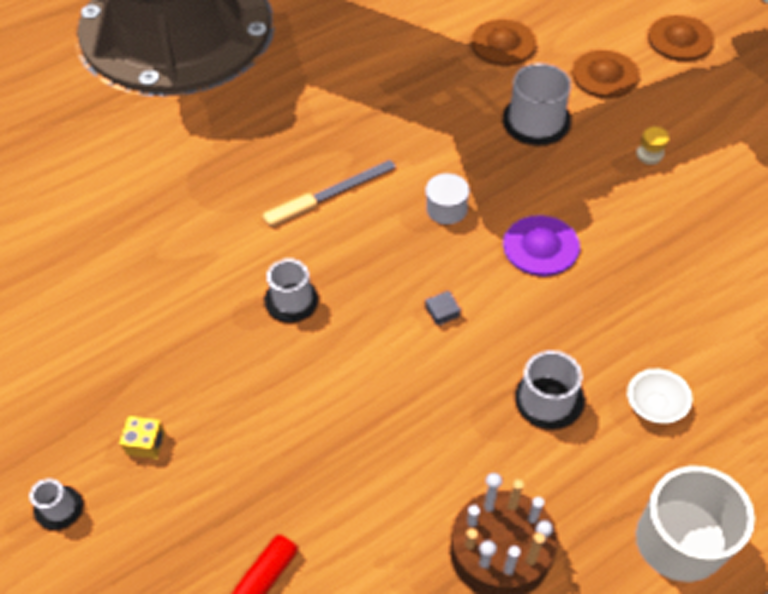

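View pics/fd.png

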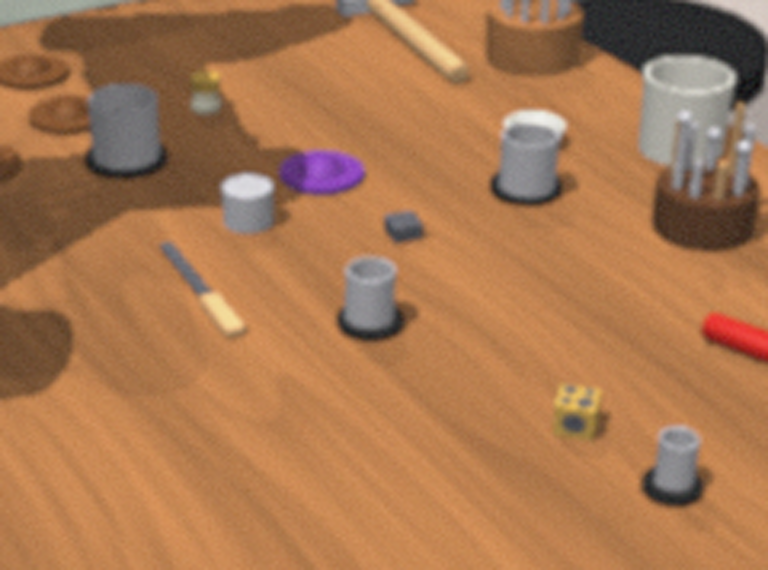

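Both views show all four flasks standing on their own black bases, with the cube and anvil unmoved. flask_28 (crop 55,503) looks slightly leaning in the scene view, so I overlay predicted outlines to check.

Run:
```python
from h import *
rows=[]
for c in("scene","side"):
    f=imaging.grab_frame(c); r=[]
    for d,h,x,y in [(.028,.04,.519,-.409),(.04,.048,.444,-.115),(.052,.056,.6885,.02),(.064,.064,.3904,.254)]:
        p=proj(f,cyl(x,y,d,h,.008)); q=proj(f,cyl(x,y,d+.016,.008))[60:]
        o=np.round(p.mean(0)-25).astype(int); im=f["pixels"][o[1]:o[1]+50,o[0]:o[0]+50,::-1]
        im=cv2.resize(im,(200,200),interpolation=cv2.INTER_CUBIC)
        for k,col in((p[:60],(0,255,0)),(p[60:],(0,255,0)),(q,(0,0,255))):
            cv2.polylines(im,[np.round((k-o+.5)*4).astype(np.int32)],True,col,1)
        r.append(im)
    rows.append(np.hstack(r))
cv2.imwrite("pics/ov.png",np.vstack(rows))
```

```text
(no output)
```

View pics/ov.png

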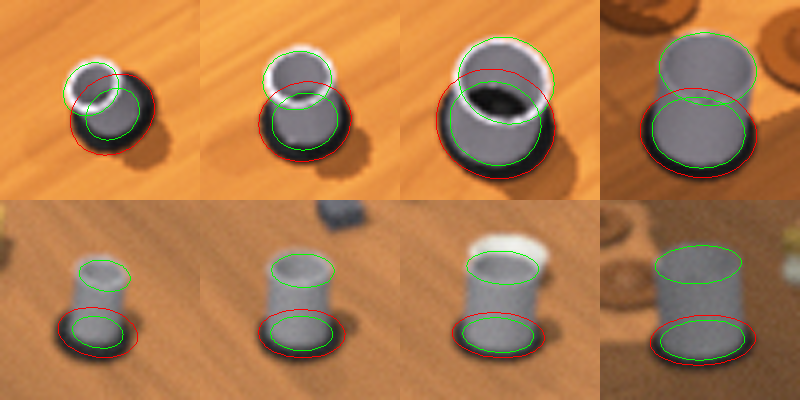

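The overlay shows every tube matching an upright cylinder standing flat on its disc. flask_28's lean (panel at 95,90) is perspective, so I hand in.

```bash
python3 -c "
from station import arm
print(arm.job_done())"
```

```text
the job is handed in; nothing more can be done
None
```

All four flasks stand upright and flat on their matching black bases, placed smallest to largest; the anvil and dapping block were not touched, and the job was handed in at about 42 s of the 93 s allowed (no verdict came back).

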